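# Put the spice jar back in its rack

## Task

One spice jar has been left out on the wooden hob cover, beside a food tin and a drinking glass. Stand it upright in the empty bore of the wooden spice rack, right down on the bore's floor: lower it in gently rather than dropping it, let go, and leave the tin and the glass standing where they are.

Things in the scene. Friction and masses are not known exactly. Their poses are not given: they have to be found in the camera images.
- spice_jar: The jar left out: upright round glass spice jar with a dark cap, 41 mm in diameter, 105 mm tall (cap: top 20 mm), about 0.11 kg; the only spice jar outside the rack. It stands on the flat wooden hob cover, whose top is 12 mm above the range top. Origin: centre of its underside; z up through the cap. Its yaw does not matter.
- free_bore: Empty bore (any of 3 in a row, 67 mm apart; jars 105 mm tall stand in the others) of the fixed dark wooden rack, 209x80 mm, foot 217x88, 56 mm high, on the hob cover. Bore 61 mm in diameter, 44 mm deep, cork floor 12 mm above the cover. Origin: centre of its floor; z up (mouth at +44 mm), x along the row, y across it: rack's side at 40 mm, no jars there. A seated jar stands 61 mm out.
- food_tin: Bystander: closed food tin with a paper wrapper, 75 mm in diameter, 110 mm tall, standing on the hob cover. Origin: centre of its underside, z up. Leave it alone.
- tumbler: Bystander: tall clear drinking glass with a printed pattern, standing mouth up, 67 mm in diameter, 128 mm tall, on the hob cover. Origin: centre of its underside, z up. Leave it alone.

How it is judged (in metres and radians):
At the end, for the whole second after the job is handed in: The jar stands in the empty bore, within 15 mm of its axis, its underside within 6 mm of the bore's floor, upright within 10 degrees, released and at rest; the tin and the glass stand within 30 mm of where they were (horizontal distance between spice_jar and free_bore below 0.015 m and z of spice_jar in the frame of free_bore below 0.006 m and angle between spice_jar's own z axis and vertical below 0.17 rad and linear speed of spice_jar below 0.02 m/s and distance of each of food_tin, tumbler from where it was at the start of the episode below 0.03 m); the robot touches nothing.
It fails at once if the jar was dropped or driven into the bore (faster than 0.6 m/s, a fall of about 20 mm) (horizontal distance between spice_jar and free_bore below 0.03 m and z of spice_jar in the frame of free_bore below 0.044 m and linear speed of spice_jar above 0.6 m/s).
It fails at once if the tin or the glass was moved by more than 30 mm or tipped over (distance of any of food_tin, tumbler from where it was at the start of the episode above 0.03 m or angle between any of food_tin, tumbler's own z axis and vertical above 0.5 rad).
It also fails if it takes over 40 s, if anything falls off the work surface, if the arm or the gripper's body presses on something with over 40 N, if the wrist force passes 120 N, or if a joint passes its speed limit or range.

## Robot

A 7-joint arm with a two-finger parallel gripper is mounted at the origin on a cart in front of the work surface, level with it; the furniture and walls round the work are solid. World frame = base frame: x ahead of the robot, y to its left, z up, the work surface at z = 0. Lengths are in m, angles in degrees, forces in N, time in s.
With the tool pointing down it reaches from about 0.425 to 0.875 m from the base axis. Payload 4.7 kg.
Tool frame: the origin (TCP) lies between the finger pads; the fingertips stand 17 mm ahead of it and the grasp point (between the pads) lies 2 mm behind it; z points along the fingers, y is the line along which they close (so a half turn about z gives the same grasp; the last joint's range is limited). The gripper opens to 87 mm and grips with 3 to 60 N. Pads are 19 mm wide; open, the fingers measure 117 mm over their backs; the gripper's body (75 mm by 190 mm) begins 51 mm behind the grasp point.
Start: joints at [-71.27, 18.392, -4.016, 83.108, 1.295, 78.541, -3.26], TCP at [0.2, 0.618, 0.24] pointing down, gripper open.
Joint ranges: [-163.93, 163.93], [-17.29, 119.83], [-79.2, 71.16], [3.27, 140.29], [-89.18, 269.18], [5.43, 117.66], [-154.24, 154.24]. Speed limits (degrees/s): [147.25, 147.25, 180, 180, 180, 180, 180].

## Interface

Orientations are given as [roll, pitch, yaw] about the fixed x, y, z axes, in that order (R = Rz(yaw) Ry(pitch) Rx(roll)).
In Python, from cell import env, cams gives the robot as it stands.
- The arm moves only by the shell command python3 -m pendant 'ROWS' [FORCE]. ROWS is JSON, a list of rows, each an object of numbers: "tx", "ty", "tz": the shift along the tool's x, y, z each as a share of 0.05 m, from -1 to 1; "spin": the turn about the tool's z as a share of 4 degrees, from -1 to 1; "claw": the closure, from 0 (fully open) to 1 (shut). A call has 1 to 10 rows; each row shifts and turns the commanded pose from where the row before left it, along the tool's axes as they then stand; what a row does not reach is not made up. A row lasts 1/8 s, in which the tool goes at most 62.5 mm and 10.7 degrees, less where a joint would pass 70% of its speed; a pose out of reach is approached as far as the arm can. A call with a number of a shift or a turn outside -1 to 1 is refused whole. A call with a gripper value outside its range is refused whole. The fingers move at their own pace and stop on an object; FORCE is the grip in N (left out, the last holds). Time passes only in rows, so rows that do not move let the fingers close. It gives the time, the measured TCP pose, the force, the opening and the grip force at its end, in the units of the state.
- env.get_obs(): the state, without advancing time (a new reading comes with each control period).
- cams.read_camera(name): name is "scene" or "top"; returns the picture (400x640x3 uint8, red, green, blue); there is no depth.
- cams.camera_info(name): a dict with "fx", "fy", "cx", "cy" (pixels), "rvec" (rotation vector, rad) and "tvec" (3), from world to camera coordinates, as OpenCV has them. Camera axes: x right, y down, z forward; pixel columns grow to the right and rows downward; lengths in m; the calibration is good to about 2 mm. A picture is of the moment at which its call begins. camera_info takes no time and is no camera call.
- env.sign_off(): hands the job in; it is judged then, once.
The state is a dict: "time_s": time; "qpos": joint angles; "joint_velocities": joint speeds; "effort": joint torques, N m; "tool_pos": TCP position; "tool_rot": TCP orientation; "force": force on the tool from outside, world axes, zero at the start; "wrist_torque": the same for the moment, N m; "grip_width": finger opening in m; "grasp_force": force on a finger pad.
Only numpy, scipy, OpenCV 4.12 (cv2) and the standard library are available. Lean on these libraries where they do the work, as an engineer would, in place of code of your own. Each camera call takes 0.05 s, during which the arm holds its last target. There are 200 camera calls.

## Working session

There is one attempt and no reset: what is moved stays moved. The work goes in short steps, Python scripts to look and compute and a shell command to move; the robot and the scene stay as the last step left them, time stands still between calls to the robot, and variables do not carry over. Pictures are saved under pics/ and viewed, at most 10 in all, crops included, and the job is handed in when it is done.

```bash
mkdir -p pics; python3 - <<'E'
from cell import env,cams
import cv2
for n in("scene","top"):
    cv2.imwrite(f"pics/{n}0.png",cams.read_camera(n)[:,:,::-1]); print(n,cams.camera_info(n))
o=env.get_obs();print(o["time_s"],o["tool_pos"],o["tool_rot"],o["grip_width"])
E
```

```text
scene {'fx': 470.2668797967976, 'fy': 470.2668797967976, 'cx': 317.19277873541336, 'cy': 200.60266902623127, 'rvec': array([ 2.00698934, -0.87941009,  0.49133849]), 'tvec': array([-0.38871424,  0.17414485,  0.66821994])}
top {'fx': 445.3676048275824, 'fy': 445.3676048275824, 'cx': 317.67953687399637, 'cy': 199.77010920072675, 'rvec': array([ 2.20238795, -2.16948541,  0.1322456 ]), 'tvec': array([-0.11364865,  0.4636701 ,  0.89061584])}
0.1 [0.19991776 0.61799937 0.23856396] [-1.79900766e+02  6.71214447e-03  1.62082133e+02] 0.08666028310682347
```

View pics/scene0.png

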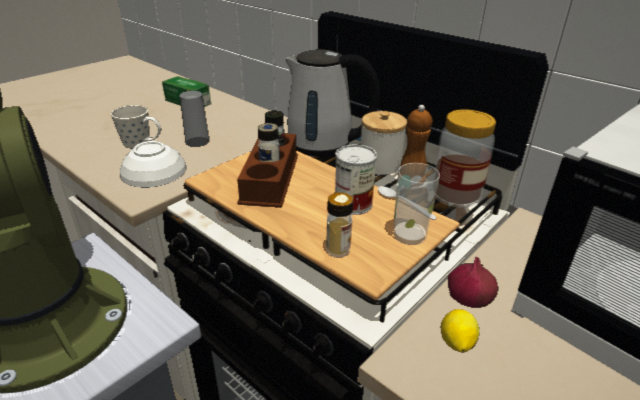

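View pics/top0.png

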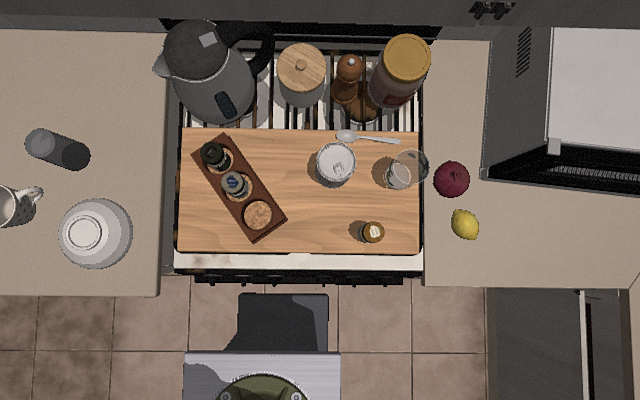

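The top view shows the jar cap at about (373,232), the empty bore at (257,214), the tin at (336,163) and the glass with its base at (398,176). In the scene view the cap top is at (341,200) and the bore mouth at (265,171).

```bash
cat > h.py <<'E'
import numpy as np,cv2
from cell import env,cams
def P(n):
    i=cams.camera_info(n);K=np.array([[i['fx'],0,i['cx']],[0,i['fy'],i['cy']],[0,0,1]]);R=cv2.Rodrigues(i['rvec'])[0]
    return K,R,i['tvec']
def ray(n,uv,z):
    K,R,t=P(n);c=-R.T@t;d=R.T@np.linalg.solve(K,[*uv,1.]);return (c+d*(z-c[2])/d[2]).round(4)
def proj(n,p):
    K,R,t=P(n);q=K@(R@np.array(p)+t);return (q[:2]/q[2]).round(1)
E
python3 - <<'E'
from h import *
for nm,h,t,s in [("jar",.117,(373,232),(341,200)),("mouth",.068,(257,214),(265,171)),("tin",.122,(336,163),(356,154))]:
    print(nm,ray("top",t,h),ray("scene",s,h))
print("glass base",ray("top",(398,176),.012),ray("scene",(409,232),.012),"rim",ray("top",(409,169),.14))
print("jars",ray("top",(234,184),.129),ray("top",(214,154),.129))
a=cv2.imread("pics/top0.png");b=cv2.imread("pics/scene0.png")
A=cv2.resize(a[120:270,190:440],None,fx=3,fy=3,interpolation=2)
B=cv2.resize(b[110:260,220:450],None,fx=3,fy=3,interpolation=2)
cv2.imwrite("pics/a.png",A);cv2.imwrite("pics/b.png",B)
E
```

```text
jar [ 0.3988 -0.2065  0.117 ] [ 0.3957 -0.2137  0.117 ]
mouth [0.4315 0.0118 0.068 ] [0.4329 0.0051 0.068 ]
tin [ 0.5247 -0.1369  0.122 ] [ 0.5255 -0.1404  0.122 ]
glass base [ 0.5193 -0.2749  0.012 ] [ 0.5254 -0.2688  0.012 ] rim [ 0.513  -0.2682  0.14  ]
jars [0.4815 0.048  0.129 ] [0.5359 0.086  0.129 ]
```

View pics/a.png

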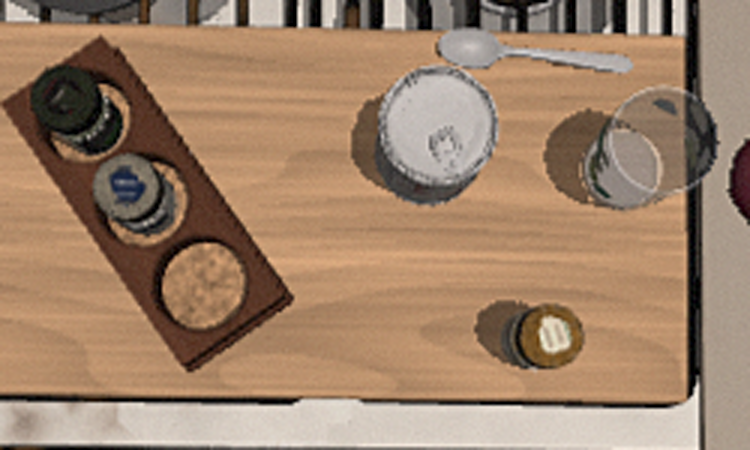

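View pics/b.png

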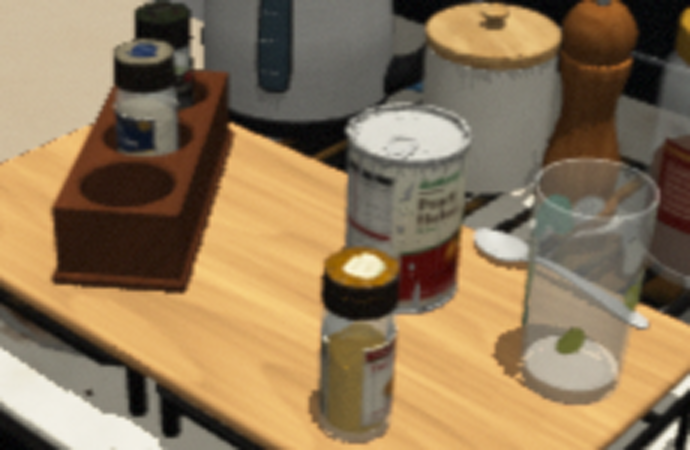

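```bash
python3 - <<'E'
from h import *
def tri(t,s):
    K,R,T=P("top");A=K@np.c_[R,T];K,R,T=P("scene");B=K@np.c_[R,T]
    X=cv2.triangulatePoints(A,B,np.array(t,float).reshape(2,1),np.array(s,float).reshape(2,1)).ravel();X=X[:3]/X[3]
    return X.round(4),proj("top",X)-t,proj("scene",X)-s
T=lambda u,v:(190+(u+.5)/3-.5,120+(v+.5)/3-.5)
S=lambda u,v:(220+(u+.5)/3-.5,110+(v+.5)/3-.5)
for n,t,s in [("cap",T(551,336),S(361,267)),("bore",T(203,285),S(128,185)),("tin",T(438,133),S(408,132)),("gl base",T(623,167),S(571,368)),("gl rim",T(663,139),S(594,190)),("blue cap",T(129,187),S(145,62)),
 ("rack cornerR top",T(290,295),S(180,213)),("rack cornerL top",T(188,362),S(56,208))]:
    print(n,*tri(t,s))
    for z in (.012,.068,.117,.129): print('   ',z,ray("top",t,z)[:2],ray("scene",s,z)[:2])
E
```

```text
cap [ 0.3998 -0.2078  0.1149] [ 0.16666667 -0.16666667] [-0.3         0.03333333]
    0.012 [ 0.4019 -0.2231] [ 0.5248 -0.1087]
    0.068 [ 0.4006 -0.2146] [ 0.4569 -0.1628]
    0.117 [ 0.3994 -0.2071] [ 0.3975 -0.2101]
    0.129 [ 0.3991 -0.2053] [ 0.383  -0.2217]
bore [0.4307 0.011  0.0658] [ 0.16666667 -0.16666667] [-0.23333333 -0.03333333]
    0.012 [0.4335 0.0172] [0.4928 0.0832]
    0.068 [0.4302 0.0111] [0.4285 0.0078]
    0.117 [0.4273 0.0058] [ 0.3722 -0.0582]
    0.129 [0.4266 0.0045] [ 0.3585 -0.0743]
tin [ 0.5244 -0.138   0.122 ] [ 0.93333333 -0.8       ] [-1.06666667  0.13333333]
    0.012 [ 0.5423 -0.1436] [ 0.6969 -0.0117]
    0.068 [ 0.5324 -0.1399] [ 0.6099 -0.0766]
    0.117 [ 0.5237 -0.1367] [ 0.5338 -0.1333]
    0.129 [ 0.5216 -0.1359] [ 0.5152 -0.1472]
gl base [ 0.5203 -0.273   0.0161] [ 0.16666667 -0.13333333] [-0.3         0.06666667]
    0.012 [ 0.5206 -0.2735] [ 0.5258 -0.2706]
    0.068 [ 0.5121 -0.2619] [ 0.4578 -0.3067]
    0.117 [ 0.5045 -0.2517] [ 0.3984 -0.3383]
    0.129 [ 0.5027 -0.2492] [ 0.3838 -0.346 ]
gl rim [ 0.5191 -0.272   0.137 ] [0.03333333 0
[... 307 characters left out ...]
0.012 [0.5005 0.0699] [0.6437 0.2289]
    0.068 [0.4932 0.0607] [0.5627 0.1373]
    0.117 [0.4867 0.0525] [0.4917 0.0571]
    0.129 [0.4852 0.0506] [0.4744 0.0375]
rack cornerR top [ 0.4242 -0.045   0.0707] [-0.13333333  0.1       ] [0.13333333 0.03333333]
    0.012 [ 0.4275 -0.0427] [0.4912 0.0277]
    0.068 [ 0.4246 -0.0451] [ 0.427  -0.0416]
    0.117 [ 0.422  -0.0473] [ 0.3709 -0.1021]
    0.129 [ 0.4214 -0.0478] [ 0.3572 -0.117 ]
rack cornerL top [0.38   0.02   0.0668] [-0.23333333  0.26666667] [0.36666667 0.        ]
    0.012 [0.3806 0.026 ] [0.4363 0.0955]
    0.068 [0.3806 0.0194] [0.3783 0.0187]
    0.117 [0.3805 0.0136] [ 0.3275 -0.0485]
    0.129 [0.3805 0.0122] [ 0.3151 -0.0649]
```

The two views agree to within a few mm:

| Item | x (m) | y (m) |
|---|---|---|
| Jar | 0.399 | -0.207 |
| Bore | 0.430 | 0.011 |
| Tin | 0.524 | -0.138 |
| Glass | 0.520 | -0.273 |

The cover top is at z = 0.012. The rack row runs at about 34.5°, so I'll place with yaw 34.5 and close the fingers across the row. I'll turn first.

```bash
python3 -m pendant '[{"spin":1},{"spin":1},{"spin":1},{"spin":1},{"spin":1},{"spin":1},{"spin":1},{"spin":1},{"spin":1},{"spin":1}]'; python3 -m pendant '[{"spin":1},{"spin":1},{"spin":1},{"spin":1},{"spin":1},{"spin":1},{"spin":1},{"spin":1},{"spin":1},{"spin":1}]'; python3 -m pendant '[{"spin":1},{"spin":1},{"spin":1},{"spin":1},{"spin":1},{"spin":1},{"spin":1},{"spin":1},{"spin":1},{"spin":1}]'; python3 -c "
from h import *
o=env.get_obs();print(o['qpos'],o['tool_rot'],o['tool_pos'])
np.set_printoptions(suppress=True)
from scipy.spatial.transform import Rotation as Ro
R=Ro.from_euler('xyz',o['tool_rot'],degrees=True).as_matrix();p=o['tool_pos']
for q in ([.48,.15,.24],[.43,-.1,.24],[.405,-.207,.2]): print(((q-p)@R/.05).round(2)); p=np.array(q)
"
```

```text
[-71.27047625  18.43532306  -4.01628583  83.1680524    1.2965055
  78.54117808  -3.25896271] [-1.79900766e+02  6.71214447e-03  1.62082133e+02] [0.19991776 0.61799937 0.23856396]
[-8.21 -7.18 -0.02]
[-0.59 -5.07  0.01]
[-0.18 -2.19  0.8 ]invalid input at $[0]: expected keys tx, ty, tz, spin, claw
invalid input at $[0]: expected keys tx, ty, tz, spin, claw
invalid input at $[0]: expected keys tx, ty, tz, spin, claw
```

```bash
python3 -m pendant '[{"tx":0,"ty":0,"tz":0,"spin":1,"claw":0},{"tx":0,"ty":0,"tz":0,"spin":1,"claw":0},{"tx":0,"ty":0,"tz":0,"spin":1,"claw":0},{"tx":0,"ty":0,"tz":0,"spin":1,"claw":0},{"tx":0,"ty":0,"tz":0,"spin":1,"claw":0},{"tx":0,"ty":0,"tz":0,"spin":1,"claw":0},{"tx":0,"ty":0,"tz":0,"spin":1,"claw":0},{"tx":0,"ty":0,"tz":0,"spin":1,"claw":0},{"tx":0,"ty":0,"tz":0,"spin":1,"claw":0},{"tx":0,"ty":0,"tz":0,"spin":1,"claw":0}]'
python3 -m pendant '[{"tx":0,"ty":0,"tz":0,"spin":1,"claw":0},{"tx":0,"ty":0,"tz":0,"spin":1,"claw":0},{"tx":0,"ty":0,"tz":0,"spin":1,"claw":0},{"tx":0,"ty":0,"tz":0,"spin":1,"claw":0},{"tx":0,"ty":0,"tz":0,"spin":1,"claw":0},{"tx":0,"ty":0,"tz":0,"spin":1,"claw":0},{"tx":0,"ty":0,"tz":0,"spin":1,"claw":0},{"tx":0,"ty":0,"tz":0,"spin":1,"claw":0},{"tx":0,"ty":0,"tz":0,"spin":1,"claw":0},{"tx":0,"ty":0,"tz":0,"spin":1,"claw":0}]'
python3 -m pendant '[{"tx":0,"ty":0,"tz":0,"spin":1,"claw":0},{"tx":0,"ty":0,"tz":0,"spin":1,"claw":0},{"tx":0,"ty":0,"tz":0,"spin":1,"claw":0},{"tx":0,"ty":0,"tz":0,"spin":1,"claw":0},{"tx":0,"ty":0,"tz":0,"spin":1,"claw":0},{"tx":0,"ty":0,"tz":0,"spin":1,"claw":0},{"tx":0,"ty":0,"tz":0,"spin":1,"claw":0},{"tx":0,"ty":0,"tz":0,"spin":1,"claw":0},{"tx":0,"ty":0,"tz":0,"spin":1,"claw":0},{"tx":0,"ty":0,"tz":0,"spin":1,"claw":0}]'
cat >> h.py <<'E'
np.set_printoptions(suppress=True)
from scipy.spatial.transform import Rotation as Ro
def plan(*qs):
    o=env.get_obs();R=Ro.from_euler('xyz',o['tool_rot'],degrees=True).as_matrix();p=o['tool_pos'];print(o['time_s'],p.round(4),o['tool_rot'].round(1),o['qpos'].round(1),o['force'].round(1),o['grip_width'])
    for q in qs: print(((q-p)@R/.05).round(2)); p=np.array(q)
E
python3 -c "
from h import *
plan([.48,.15,.24],[.43,-.1,.24],[.405,-.207,.2])"
```

```text
time_s: 1.35
tool_pos: [0.1999, 0.6181, 0.2389]
tool_rot: [-180.0, 0.0, 121.9]
force: [-0.2, 0.3, -1.0]
grip_width: 0.087
grasp_force: 0.0
time_s: 2.6
tool_pos: [0.1999, 0.6182, 0.2389]
tool_rot: [-180.0, 0.1, 82.0]
force: [-0.9, 0.2, -0.3]
grip_width: 0.0869
grasp_force: 0.0
time_s: 3.85
tool_pos: [0.1999, 0.6182, 0.2389]
tool_rot: [180.0, 0.0, 41.9]
force: [0.1, -0.2, 0.2]
grip_width: 0.0869
grasp_force: 0.0
3.85 [0.1999 0.6182 0.2389] [180.    0.   41.9] [ -83.5   18.4   11.6   83.7   -3.7   78.4 -119.8] [ 0.1 -0.2  0.2] 0.08691488623323287
[-2.09 10.71 -0.01]
[-4.09  3.05  0.01]
[-1.8   1.26  0.8 ]
```

```bash
python3 -m pendant '[{"tx":-0.2,"ty":0.97,"tz":0,"spin":0,"claw":0},{"tx":-0.2,"ty":0.97,"tz":0,"spin":0,"claw":0},{"tx":-0.2,"ty":0.97,"tz":0,"spin":0,"claw":0},{"tx":-0.2,"ty":0.97,"tz":0,"spin":0,"claw":0},{"tx":-0.2,"ty":0.97,"tz":0,"spin":0,"claw":0},{"tx":-0.2,"ty":0.97,"tz":0,"spin":0,"claw":0},{"tx":-0.2,"ty":0.97,"tz":0,"spin":0,"claw":0},{"tx":-0.2,"ty":0.97,"tz":0,"spin":0,"claw":0},{"tx":-0.2,"ty":0.97,"tz":0,"spin":0,"claw":0},{"tx":-0.2,"ty":0.97,"tz":0,"spin":0,"claw":0}]'
python3 -m pendant '[{"tx":-0.2,"ty":0.97,"tz":0,"spin":0,"claw":0},{"tx":-0.68,"ty":0.51,"tz":0,"spin":0,"claw":0},{"tx":-0.68,"ty":0.51,"tz":0,"spin":0,"claw":0},{"tx":-0.68,"ty":0.51,"tz":0,"spin":0,"claw":0},{"tx":-0.68,"ty":0.51,"tz":0,"spin":0,"claw":0},{"tx":-0.68,"ty":0.51,"tz":0,"spin":0,"claw":0},{"tx":-0.68,"ty":0.51,"tz":0,"spin":0,"claw":0},{"tx":-0.9,"ty":0.63,"tz":0.4,"spin":0,"claw":0},{"tx":-0.9,"ty":0.63,"tz":0.4,"spin":0,"claw":0},{"tx":0,"ty":0,"tz":0,"spin":1,"claw":0}]'
python3 -m pendant '[{"tx":0,"ty":0,"tz":0,"spin":1,"claw":0},{"tx":0,"ty":0,"tz":0,"spin":1,"claw":0},{"tx":0,"ty":0,"tz":0,"spin":1,"claw":0},{"tx":0,"ty":0,"tz":0,"spin":1,"claw":0},{"tx":0,"ty":0,"tz":0,"spin":1,"claw":0},{"tx":0,"ty":0,"tz":0,"spin":1,"claw":0},{"tx":0,"ty":0,"tz":0,"spin":1,"claw":0},{"tx":0,"ty":0,"tz":0,"spin":1,"claw":0},{"tx":0,"ty":0,"tz":0,"spin":1,"claw":0}]'
python3 -c "
from h import *
plan([.399,-.207,.18],[.399,-.207,.086])
for n in ('top','scene'):print(proj(n,[.399,-.207,.117]))
a=cams.read_camera('top')[120:290,260:500,::-1];b=cams.read_camera('scene')[100:270,260:500,::-1]
cv2.imwrite('pics/c.png',np.hstack([cv2.resize(x,(400,283)) for x in(a,b)]))
"
```

```text
time_s: 5.1
tool_pos: [0.4512, 0.1899, 0.2394]
tool_rot: [-180.0, -0.0, 42.1]
force: [0.6, 0.1, 0.8]
grip_width: 0.087
grasp_force: 0.0
time_s: 6.35
tool_pos: [0.3996, -0.2128, 0.1982]
tool_rot: [-179.9, 0.1, 37.5]
force: [0.9, 0.3, -0.0]
grip_width: 0.0869
grasp_force: 0.0
time_s: 7.48
tool_pos: [0.4021, -0.2085, 0.1992]
tool_rot: [-180.0, 0.0, 1.9]
force: [0.2, -0.2, 0.6]
grip_width: 0.0872
grasp_force: 0.0
7.475 [ 0.4021 -0.2085  0.1992] [-180.     0.     1.9] [-33.4 -10.5  53.  114.4   8.8  72.2 -71.6] [ 0.2 -0.2  0.6] 0.08716791178928218
[-0.06 -0.03  0.38]
[0.   0.   1.88]
[373.3 231.9]
[339.1 197.6]
```

View pics/c.png

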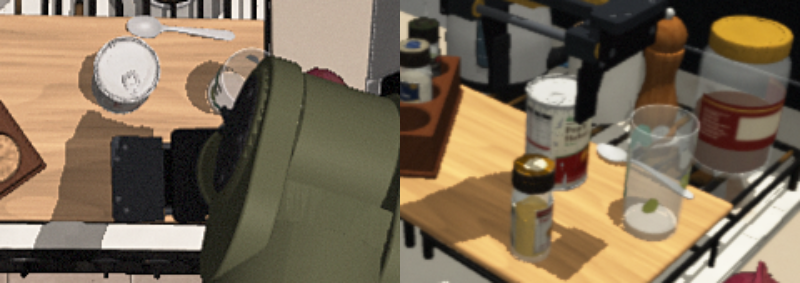

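The arm is above the jar, and both tin and glass are untouched. In the top view the wrist overlaps the glass only through perspective, as it is well above it. Now descending in steps.

```bash
python3 -m pendant '[{"tx":-0.06,"ty":-0.03,"tz":0.4,"spin":0,"claw":0},{"tx":0,"ty":0,"tz":0.4,"spin":0,"claw":0},{"tx":0,"ty":0,"tz":0.4,"spin":0,"claw":0}]'
python3 -c "
from h import *
plan([.399,-.207,.086])
a=cams.read_camera('top')[120:290,260:500,::-1];b=cams.read_camera('scene')[100:270,260:500,::-1]
cv2.imwrite('pics/d.png',np.hstack([cv2.resize(x,(400,283)) for x in(a,b)]))
"
```

```text
time_s: 7.95
tool_pos: [0.3993, -0.207, 0.1389]
tool_rot: [-180.0, -0.0, 2.2]
force: [-0.6, -0.5, 0.0]
grip_width: 0.0871
grasp_force: 0.0
7.95 [ 0.3993 -0.207   0.1389] [-180.    -0.     2.2] [-34.   -5.9  56.4 119.2   5.4  64.2 -67.9] [-0.6 -0.5  0. ] 0.08711623693429807
[-0.01 -0.    1.06]
```

View pics/d.png

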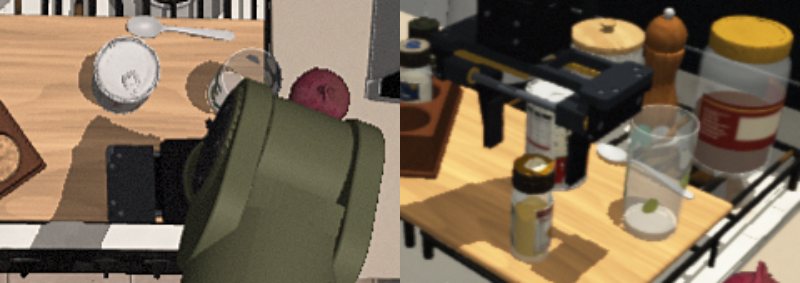

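```bash
python3 -c "
from h import *
for y in(-.207+.0435,-.207-.0435,-.207+.0585,-.207-.0585):
  for z in (.122,.14): u=proj('scene',[.399,y,z]); print(y,z,u,(u[0]-260)*1.667+400,(u[1]-100)*1.667)
b=cams.read_camera('scene')[100:260,270:430,::-1];cv2.imwrite('pics/e.png',cv2.resize(b,(600,600),interpolation=2))
"
```

```text
-0.16349999999999998 0.122 [318.6 184.9] 497.68620000000004 141.5283
-0.16349999999999998 0.14 [318.7 175.3] 497.8529 125.52510000000002
-0.2505 0.122 [361.2 205.5] 568.7004 175.8685
-0.2505 0.14 [362.  195.4] 570.034 159.0318
-0.1485 0.122 [311.7 181.6] 486.1839 136.0272
-0.1485 0.14 [311.8 172. ] 486.3506 120.024
-0.2655 0.122 [369.2 209.3] 582.0364 182.20310000000003
-0.2655 0.14 [370.1 199.2] 583.5367000000001 165.3664
```

View pics/e.png

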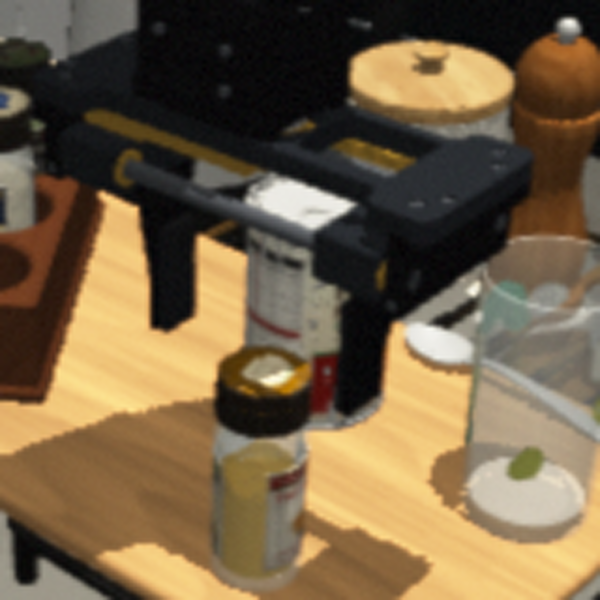

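The fingertips in scene are at (316,187) and (366,211), so their midpoint of (341,199) sits right over the cap. Lowering and gripping.

```bash
python3 -m pendant '[{"tx":0,"ty":0,"tz":0.4,"spin":0,"claw":0},{"tx":0,"ty":0,"tz":0.4,"spin":0,"claw":0},{"tx":0,"ty":0,"tz":0.26,"spin":0,"claw":0},{"tx":0,"ty":0,"tz":0,"spin":0,"claw":0}]' 15
python3 -m pendant '[{"tx":0,"ty":0,"tz":0,"spin":0,"claw":1},{"tx":0,"ty":0,"tz":0,"spin":0,"claw":1},{"tx":0,"ty":0,"tz":0,"spin":0,"claw":1},{"tx":0,"ty":0,"tz":0,"spin":0,"claw":1},{"tx":0,"ty":0,"tz":0,"spin":0,"claw":1},{"tx":0,"ty":0,"tz":0,"spin":0,"claw":1}]' 15
```

```text
time_s: 8.6
tool_pos: [0.3991, -0.2072, 0.0863]
tool_rot: [180.0, 0.1, 2.1]
force: [0.2, 0.0, -0.7]
grip_width: 0.0868
grasp_force: 0.0
time_s: 9.35
tool_pos: [0.3994, -0.2072, 0.0866]
tool_rot: [180.0, -0.0, 2.1]
force: [0.1, 0.8, 0.3]
grip_width: 0.0404
grasp_force: 15.0
```

```bash
python3 -m pendant '[{"tx":0,"ty":0,"tz":-0.3,"spin":0,"claw":1},{"tx":0,"ty":0,"tz":-0.5,"spin":0,"claw":1},{"tx":0,"ty":0,"tz":-0.5,"spin":0,"claw":1},{"tx":0,"ty":0,"tz":-0.5,"spin":0,"claw":1},{"tx":0.13,"ty":-0.72,"tz":0,"spin":0,"claw":1},{"tx":0.13,"ty":-0.72,"tz":0,"spin":0,"claw":1},{"tx":0.13,"ty":-0.72,"tz":0,"spin":0,"claw":1},{"tx":0.13,"ty":-0.72,"tz":0,"spin":0,"claw":1},{"tx":0.13,"ty":-0.72,"tz":0,"spin":0,"claw":1},{"tx":0.12,"ty":-0.72,"tz":0,"spin":0,"claw":1}]' 15
python3 -m pendant '[{"tx":0,"ty":0,"tz":0,"spin":-1,"claw":1},{"tx":0,"ty":0,"tz":0,"spin":-1,"claw":1},{"tx":0,"ty":0,"tz":0,"spin":-1,"claw":1},{"tx":0,"ty":0,"tz":0,"spin":-1,"claw":1},{"tx":0,"ty":0,"tz":0,"spin":-1,"claw":1},{"tx":0,"ty":0,"tz":0,"spin":-1,"claw":1},{"tx":0,"ty":0,"tz":0,"spin":-1,"claw":1},{"tx":0,"ty":0,"tz":0,"spin":-1,"claw":1},{"tx":0,"ty":0,"tz":0,"spin":0,"claw":1}]' 15
python3 -c "
from h import *
plan([.430,.0105,.145],[.430,.0105,.099])
b=cams.read_camera('scene')[90:230,200:340,::-1];cv2.imwrite('pics/f.png',cv2.resize(b,(600,600),interpolation=2))
"
```

```text
time_s: 10.6
tool_pos: [0.4299, 0.0112, 0.1764]
tool_rot: [-180.0, 0.0, 2.1]
force: [-0.4, -0.6, -0.9]
grip_width: 0.0403
grasp_force: 15.0
time_s: 11.72
tool_pos: [0.4298, 0.0101, 0.1763]
tool_rot: [-180.0, 0.0, 34.0]
force: [-0.3, 0.2, -0.3]
grip_width: 0.04
grasp_force: 15.0
11.725 [0.4298 0.0101 0.1763] [-180.    0.   34.] [-47.   -9.8  39.  118.5   6.6  69.3 -66.8] [-0.3  0.2 -0.3] 0.04003058474277203
[ 0.01 -0.01  0.63]
[0.   0.   0.92]
```

View pics/f.png

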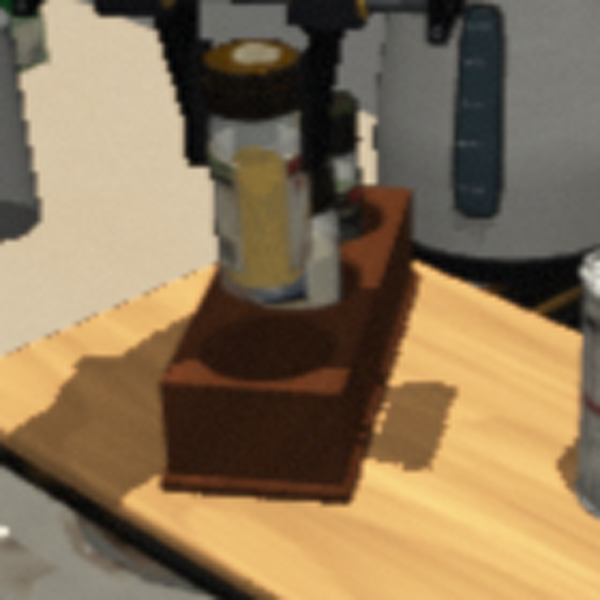

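```bash
python3 -c "
from h import *
for p in ([.43,.0105,.102],[.43,.0105,.068],[.43,.0105,.207]): print((proj('scene',p)-[200,90])*4.286)
"; python3 -m pendant '[{"tx":0,"ty":0,"tz":0.3,"spin":0,"claw":1},{"tx":0,"ty":0,"tz":0.3,"spin":0,"claw":1},{"tx":0,"ty":0,"tz":0.2,"spin":0,"claw":1},{"tx":0,"ty":0,"tz":0.2,"spin":0,"claw":1},{"tx":0,"ty":0,"tz":0,"spin":0,"claw":1}]' 15
```

```text
[261.446  277.7328]
[265.732  345.4516]
[248.1594  50.5748]
time_s: 12.4
tool_pos: [0.4294, 0.0099, 0.1257]
tool_rot: [-180.0, 0.1, 34.1]
force: [0.1, 0.2, -0.3]
grip_width: 0.0407
grasp_force: 15.0
```

The jar's underside at (262,283) against the bore mouth at (270,350) in the crop matches the predicted offset to about 2 mm. It is now inside the bore without contact, so I'll lower gently.

```bash
python3 -m pendant '[{"tx":0,"ty":0,"tz":0.15,"spin":0,"claw":1},{"tx":0,"ty":0,"tz":0.15,"spin":0,"claw":1},{"tx":0,"ty":0,"tz":0.12,"spin":0,"claw":1},{"tx":0,"ty":0,"tz":0.06,"spin":0,"claw":1},{"tx":0,"ty":0,"tz":0,"spin":0,"claw":1}]' 15; python3 -m pendant '[{"tx":0,"ty":0,"tz":0.03,"spin":0,"claw":1},{"tx":0,"ty":0,"tz":0,"spin":0,"claw":1}]' 15
```

```text
time_s: 13.02
tool_pos: [0.4299, 0.0101, 0.1024]
tool_rot: [-180.0, 0.0, 34.1]
force: [0.3, -0.3, -1.9]
grip_width: 0.0406
grasp_force: 15.0
time_s: 13.28
tool_pos: [0.4301, 0.0101, 0.1011]
tool_rot: [-180.0, -0.0, 34.1]
force: [-0.5, -0.1, -1.5]
grip_width: 0.0402
grasp_force: 15.0
```

```bash
for i in 1 ; do python3 -m pendant '[{"tx":0,"ty":0,"tz":0.03,"spin":0,"claw":1},{"tx":0,"ty":0,"tz":0,"spin":0,"claw":1}]' 15; done;  python3 -m pendant '[{"tx":0,"ty":0,"tz":0.02,"spin":0,"claw":1},{"tx":0,"ty":0,"tz":0,"spin":0,"claw":1}]' 15
```

```text
time_s: 13.52
tool_pos: [0.43, 0.01, 0.0995]
tool_rot: [-180.0, 0.0, 34.1]
force: [0.4, 0.9, 0.0]
grip_width: 0.0407
grasp_force: 15.0
time_s: 13.78
tool_pos: [0.4301, 0.0101, 0.0985]
tool_rot: [180.0, -0.0, 34.1]
force: [0.4, 0.3, -0.8]
grip_width: 0.0406
grasp_force: 15.0
```

```bash
python3 -m pendant '[{"tx":0,"ty":0,"tz":0.02,"spin":0,"claw":1},{"tx":0,"ty":0,"tz":0,"spin":0,"claw":1}]' 15;  python3 -m pendant '[{"tx":0,"ty":0,"tz":0.02,"spin":0,"claw":1},{"tx":0,"ty":0,"tz":0,"spin":0,"claw":1}]' 15
```

```text
time_s: 14.02
tool_pos: [0.4305, 0.0101, 0.0983]
tool_rot: [-180.0, -0.0, 34.1]
force: [-1.2, -0.5, 6.8]
grip_width: 0.0406
grasp_force: 15.0
time_s: 14.28
tool_pos: [0.4309, 0.01, 0.0982]
tool_rot: [-180.0, -0.0, 34.1]
force: [-3.3, -2.7, 12.6]
grip_width: 0.0402
grasp_force: 15.0
```

Floor contact at the expected height. Relieving the load, releasing and rising.

```bash
python3 -m pendant '[{"tx":0,"ty":0,"tz":-0.03,"spin":0,"claw":1},{"tx":0,"ty":0,"tz":0,"spin":0,"claw":0.4},{"tx":0,"ty":0,"tz":0,"spin":0,"claw":0.2},{"tx":0,"ty":0,"tz":0,"spin":0,"claw":0},{"tx":0,"ty":0,"tz":0,"spin":0,"claw":0},{"tx":0,"ty":0,"tz":0,"spin":0,"claw":0}]'
python3 -m pendant '[{"tx":0,"ty":0,"tz":-0.3,"spin":0,"claw":0},{"tx":0,"ty":0,"tz":-0.6,"spin":0,"claw":0},{"tx":0,"ty":0,"tz":-0.8,"spin":0,"claw":0},{"tx":0,"ty":0,"tz":-0.8,"spin":0,"claw":0},{"tx":0,"ty":0,"tz":0,"spin":0,"claw":0}]'
python3 -c "
from h import *
b=cams.read_camera('scene')[80:270,200:450,::-1];cv2.imwrite('pics/g.png',cv2.resize(b,(750,570),interpolation=2))
"
```

```text
time_s: 15.02
tool_pos: [0.4301, 0.0101, 0.098]
tool_rot: [-180.0, -0.0, 34.1]
force: [0.5, 0.1, 0.2]
grip_width: 0.0821
grasp_force: 0.0
time_s: 15.65
tool_pos: [0.4323, 0.0103, 0.227]
tool_rot: [179.9, -0.4, 34.1]
force: [-0.3, -0.1, -0.9]
grip_width: 0.0869
grasp_force: 0.0
```

View pics/g.png

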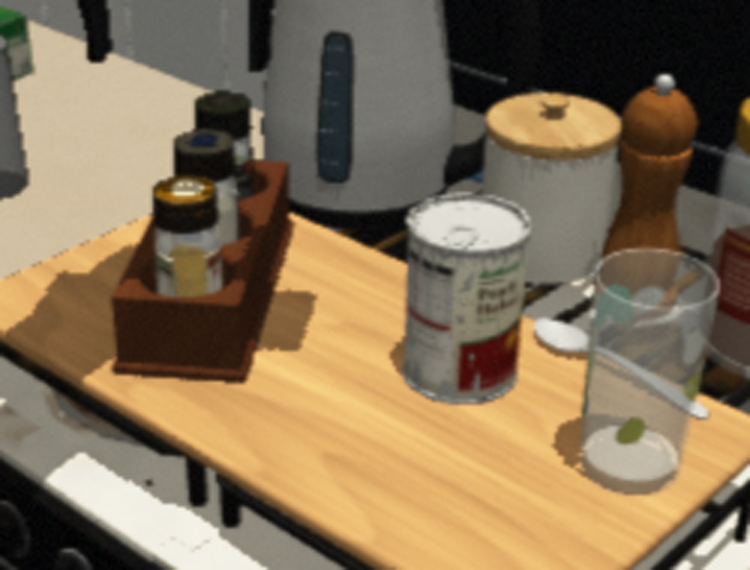

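The jar stands upright in the bore with its cap at crop (185,190). It is level with its neighbours, and the tin and glass have not moved. Handing in.

```bash
python3 -c "
from h import *
print(env.sign_off())"
```

```text
the job is handed in; nothing more can be done
None
```

The spice jar stands upright in the rack's empty bore, down on its floor and released; the tin and glass did not move, and the job was handed in at about 15.7 s, with no verdict returned.

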